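Sort the leftovers of a job into their trays

TASK

Sort the five things left over on the bench: the nut and the bolt go in the round steel dish, both wooden offcuts go in the plywood tray, and the yellow screwdriver goes lengthwise in the long grey tool tray. Each must lie flat on the floor of its own dish or tray, beside the others and not on top of anything or propped on a rim, and be let go. Leave the tape measure and the black tape roll where they are.

Things in the scene. Friction and masses are not known exactly. Their poses are not given: they have to be found in the camera images.
- dish: Round, shallow, open dish of bright steel, 140 mm across, 18 mm high; the flat inside floor is 126 mm across and 3 mm above the bench. It does not move. Origin: centre of its underside; z up.
- wood_tray: Low open rectangular plywood tray, outside 105 x 200 x 20 mm (x, y, z); walls and floor 5 mm thick, inside 95 x 190 mm. It does not move. Origin: centre of its underside; y runs along its length, z up.
- tool_tray: Low open rectangular grey plastic tray, the longest of the three, outside 98 x 230 x 20 mm (x, y, z); walls and floor 4 mm thick, inside 90 x 222 mm. It does not move. Origin: centre of its underside; y runs along its length, z up.
- nut_m16_c (a point): Steel hexagon nut lying flat, 24 mm across the flats (along its x; further pairs of flats 60 degrees on), 27 mm across the corners (y), 13 mm high. Point: its centre, half-way up; z up.
- bolt_m12_c (a point): Hexagon-head bolt lying on the bench, 59 mm long along its y, shank 12 mm thick; the head, 22 mm wide (x), 19 mm high and 9 mm long, is at the +y end. Point: the middle of its length, on the shank, 8 mm above the bench; z up.
- offcut_1_c (a point): The larger plain pine block, 62 x 95 x 45 mm (x, y, z), lying flat. Point: its centre, half-way up.
- offcut_2_c (a point): The smaller plain pine block, 45 x 60 x 30 mm (x, y, z), lying flat. Point: its centre, half-way up.
- screwdriver_yellow_c (a point): Screwdriver with a yellow handle, lying, 174 mm long along its y. The handle, 85 mm long, 27 mm wide and 24 mm high, fills the +y half and its middle is 45 mm from the point along +y: grip it there, or 5 mm nearer the point; the thin 6 mm shaft points to -y, about 10 mm above the bench. Point: the middle of the whole length, half-way up.
- tape_measure_c (a point): Bystander: yellow tape measure standing on edge, 35 x 84 x 66 mm, loose on the bench. Point: half-way up its middle. Leave it alone.
- insulating_tape_c (a point): Bystander: roll of black insulating tape lying flat, 57 mm across, 19 mm high, loose on the bench. Point: half-way up its middle. Leave it alone.
There are look-alikes about, which are no part of the job. What is shaped like the part that bears offcut_1_c but orange or red is not meant.

How it is judged:
By the outcome, as a careful person would: the job done as asked, in the order asked, and still so for the second after the job is handed in, with the robot touching nothing.
It also fails if it takes over 122 s, if anything falls off the work surface, if the arm or the gripper's body presses on something with over 40 N, if the wrist force passes 120 N, or if a joint passes its speed limit or range.

ROBOT

A 6-joint arm with a two-finger parallel gripper is mounted at the origin on a cart in front of the work surface, level with it; the furniture and walls round the work are solid. World frame = base frame: x ahead of the robot, y to its left, z up, the work surface at z = 0. Lengths are in mm, angles in rad, forces in N, time in s.
With the tool pointing down it reaches from about 250 to 775 mm from the base axis. Payload 4 kg.
Tool frame: the origin (TCP) lies between the finger pads; the fingertips stand 17 mm ahead of it and the grasp point (between the pads) lies 2 mm behind it (tcp_to_tips is the distance from the TCP to the fingertips, in mm); z points along the fingers, y is the line along which they close (so a half turn about z gives the same grasp; the last joint's range is limited). The gripper opens to 94 mm and grips with 3 to 60 N. Pads are 16 mm wide; open, the fingers measure 119 mm over their backs; the gripper's body (75 mm by 177 mm) begins 78 mm behind the grasp point.
Start: joints at [1.05, 0.087, 1.371, -0, 1.684, -0.103], TCP at [223.174, 502.705, 222.506] pointing down, gripper open.
Joint ranges: [-3.1, 3.1], [-0.76, 2.03], [0.27, 2.55], [-1.08, 4.22], [0.17, 2.65], [-2.57, 2.57]. Speed limits (rad/s): [2.79, 2.79, 3.14, 3.14, 3.14, 3.14].

INTERFACE

Orientations are given as a unit quaternion [w, x, y, z].
In Python, from rig import reach, movel, movej, open_jaws, grab, dwell, inverse_kinematics, camera, PlanningError, sign_off, boxes_of, silhouettes, landmark_of, read_time_s, read_joint_pos, read_qvel, read_joint_efforts, read_tcp_pos, read_tcp_rot, read_force, read_moment, read_opening, read_gripper_force, tcp_to_tips gives the robot as it stands. Calls block until the motion is done:
- reach(position, orientation): joint-space move of the TCP to a pose.
- movel(position, rate=150, orientation=None, stop_force=None): straight line of the TCP; orientation=None keeps the orientation; rate is the mean speed in mm/s. With stop_force (N) it stops when the force on the tool has changed by that much, and returns True; else False.
- movej(angles): joint-space move.
- open_jaws() and grab(strength=None): open the fingers fully, or close them until they stop; strength is the grip in N (None keeps the last).
- dwell(seconds).
- inverse_kinematics(position, orientation): joint angles nearest the present ones, or None.
- camera(name): name is "scene" or "top"; returns a dict with "color" (420x560x3 uint8, blue, green, red), "range_z" (420x560 float32, mm along the optical axis (not along the pixel's ray), 0 where there is no reading), "camera_matrix" (3x3 intrinsics, pixels), "world_from_camera" (4x4, takes a point from camera to world coordinates). Camera axes: x right, y down, z forward; pixel columns grow to the right and rows downward; lengths in mm; the calibration is good to about 2 mm. A picture is of the moment at which its call begins.
A pose or a line that the arm cannot do raises PlanningError and nothing moves.
- sign_off(): hands the job in; it is judged then, once.
Trained networks look in the newest picture that a camera, given by its name, has taken for a name from the list of things; names that differ only in an ending like _2 or _b are one class to them, and where a whole thing is asked for, a point or a joint stands for the part that bears it (a point fixed in the world has none). Each returns a list of dicts, best first, with "p" (0 to 1); they miss things now and then, are a little off and sometimes report something else, mostly with a low value. They report only what shows in the picture. A call takes as long as a camera call. They do not tell look-alikes from the thing itself.
- boxes_of(query, camera): "box" ([left, top, right, bottom] in pixels, round what is visible of it).
- silhouettes(query, camera): "region" (420x560 bool, what is visible of it) and "box" ([left, top, right, bottom] in pixels, round what is visible of it).
- landmark_of(query, camera): "centre" ([row, column] in pixels: a listed point, or the origin of a listed thing).
Readings, each from a call of its own:
- read_time_s(): time.
- read_joint_pos(): joint angles.
- read_qvel(): joint speeds.
- read_joint_efforts(): joint torques, N m.
- read_tcp_pos(): TCP position.
- read_tcp_rot(): TCP orientation.
- read_force(): force on the tool from outside, world axes, zero at the start.
- read_moment(): the same for the moment, N m.
- read_opening(): finger opening in mm.
- read_gripper_force(): force on a finger pad.
Only numpy, scipy, OpenCV 4.12 (cv2) and the standard library are available. Lean on these libraries where they do the work, as an engineer would, in place of code of your own. Each camera call takes 0.05 s, during which the arm holds its last target. There are 200 camera calls.

## Working session

There is one attempt and no reset: what is moved stays moved. The work goes in short steps, each a Python script; the robot and the scene stay as the last script left them, time stands still between calls to the robot, and variables do not carry over. Pictures are saved under pics/ and viewed, at most 14 in all, crops included, and the job is handed in when it is done.

```bash
ls; mkdir -p pics; python3 - <<'E'
from rig import *
import cv2
for n in("top","scene"):
    c=camera(n); cv2.imwrite(f"pics/{n}0.png",c["color"]); print(n,c["camera_matrix"].tolist(),c["world_from_camera"].round(3).tolist())
    for q in "dish wood_tray tool_tray nut_m16_c bolt_m12_c offcut_1_c offcut_2_c screwdriver_yellow_c tape_measure_c insulating_tape_c".split():
        print(q,[( [int(v) for v in d["box"]],round(d["p"],2)) for d in boxes_of(q,n)[:5]],[([int(v) for v in d["centre"]],round(d["p"],2)) for d in landmark_of(q,n)[:4]])
print(read_time_s())
E
```

```text
pics
top [[481.84139322463125, 0.0, 276.3586275038859], [0.0, 481.84139322463125, 203.04652531090363], [0.0, 0.0, 1.0]] [[-0.535, -0.814, 0.227, 143.618], [-0.845, 0.518, -0.136, 310.559], [-0.007, -0.264, -0.965, 1758.7], [0.0, 0.0, 0.0, 1.0]]
dish [([265, 164, 303, 195], 0.74), ([193, 193, 251, 238], 0.16)] [([180, 281], 0.94)]
wood_tray [([193, 191, 250, 240], 0.76)] [([214, 222], 0.95)]
tool_tray [([308, 120, 374, 171], 0.67)] [([142, 337], 0.67)]
nut_m16_c [] []
bolt_m12_c [([261, 240, 270, 252], 0.58)] [([244, 267], 0.51)]
offcut_1_c [([140, 288, 172, 319], 0.96), ([291, 248, 315, 265], 0.71)] [([305, 153], 0.91), ([258, 239], 0.89), ([254, 305], 0.83), ([134, 298], 0.63)]
offcut_2_c [([389, 129, 399, 146], 0.65), ([198, 267, 215, 287], 0.59), ([284, 129, 311, 145], 0.23), ([226, 243, 258, 278], 0.21)] [([275, 208], 0.58)]
screwdriver_yellow_c [([280, 213, 319, 240], 0.52)] [([228, 299], 0.46)]
tape_measure_c [([288, 130, 310, 144], 0.47)] [([135, 296], 0.6)]
insulating_tape_c [] [([137, 395], 0.72), ([260, 241], 0.38)]
scene [[517.9979738969233, 0.0, 277.3629821035623], [0.0, 
[... 319 characters left out ...]
, 221, 432, 278], 0.67)] [([248, 382], 0.58), ([207, 371], 0.16)]
nut_m16_c [] [([250, 299], 0.55)]
bolt_m12_c [([262, 226, 283, 246], 0.62), ([223, 206, 241, 215], 0.55)] [([213, 235], 0.55)]
offcut_1_c [([131, 142, 163, 166], 0.87), ([196, 181, 226, 212], 0.63), ([218, 222, 244, 257], 0.62)] [([240, 227], 0.97), ([154, 147], 0.8), ([194, 210], 0.59), ([177, 183], 0.31)]
offcut_2_c [([176, 169, 198, 187], 0.48), ([341, 220, 427, 276], 0.25)] [([172, 185], 0.52), ([181, 253], 0.33)]
screwdriver_yellow_c [([248, 225, 283, 245], 0.66)] [([232, 258], 0.6)]
tape_measure_c [([361, 189, 383, 217], 0.69)] [([203, 373], 0.79)]
insulating_tape_c [([422, 290, 441, 310], 0.58)] [([298, 431], 0.89)]
2.1
```

```bash
python3 - <<'E'
import cv2
a=cv2.imread("pics/top0.png")[100:340,120:430]; b=cv2.imread("pics/scene0.png")[120:330,110:460]
cv2.imwrite("pics/top0c.png",cv2.resize(a,(775,600),interpolation=cv2.INTER_CUBIC)); cv2.imwrite("pics/scene0c.png",cv2.resize(b,(800,480),interpolation=cv2.INTER_CUBIC))
E
```

```text
(no output)
```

View pics/top0c.png

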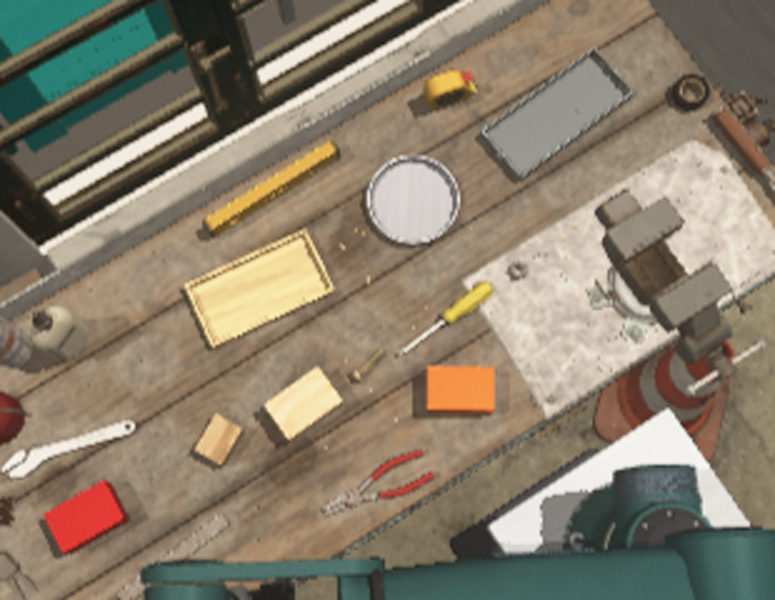

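View pics/scene0c.png

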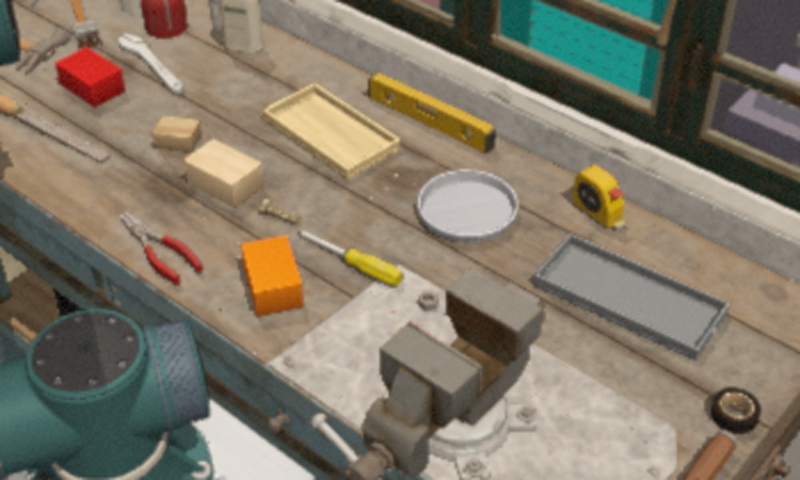

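```bash
cat > h.py <<'E'
from rig import *
import numpy as np, cv2
from scipy.spatial.transform import Rotation as R
def cloud(n):
    c=camera(n); K=c["camera_matrix"]; T=c["world_from_camera"]; d=c["range_z"]
    v,u=np.mgrid[:420,:560]; P=np.stack([(u-K[0,2])/K[0,0]*d,(v-K[1,2])/K[1,1]*d,d],-1)@T[:3,:3].T+T[:3,3]
    P[d==0]=np.nan; return c,P
def onplane(c,uv,z):
    K=c["camera_matrix"];T=c["world_from_camera"]
    uv=np.atleast_2d(uv).astype(float); r=np.c_[(uv-[K[0,2],K[1,2]])/[K[0,0],K[1,1]],np.ones(len(uv))]@T[:3,:3].T
    return T[:3,3]+r*((z-T[2,3])/r[:,2:])
def ortho(c,z,cx,cy,half=120,s=2):
    """image of the plane z: rows -> decreasing x, cols -> decreasing y, s px/mm"""
    n=int(2*half*s); j=np.arange(n)
    X=cx+half-j[:,None]/s+0*j; Y=cy+half-j[None]/s+0*j[:,None]
    T=np.linalg.inv(c["world_from_camera"]); p=np.stack([X,Y,0*X+z],-1)@T[:3,:3].T+T[:3,3]; K=c["camera_matrix"]
    return cv2.remap(c["color"],(p[...,0]/p[...,2]*K[0,0]+K[0,2]).astype(np.float32),(p[...,1]/p[...,2]*K[1,1]+K[1,2]).astype(np.float32),cv2.INTER_CUBIC)
E
python3 - <<'E'
from h import *
ap=dict(dish=(281,180,0),wood=(222,214,0),tool=(343,146,0),nut=(327,208,13),bolt=(266,246,10),off1=(241,260,45),off2=(207,275,30),driver=(299,227,20),tape=(299,135,60),roll=(396,137,19),orange=(304,256,45),red=(154,307,45))
C={n:cloud(n) for n in("top","scene")}
for k,(u,v,z) in ap.items():
    p=onplane(C["top"][0],[u,v],z)[0]
    print(k,p.round(),"r",np.hypot(*p[:2]).round())
    rad=dict(nut=25,bolt=45,driver=110,off1=70,off2=45,roll=45,tape=60,orange=60,dish=95,wood=140,tool=150).get(k,60)
    for n in C:
        P=C[n][1].reshape(-1,3); m=(np.hypot(*(P[:,:2]-p[:2]).T)<rad)
        b=P[m]; 
        if k in("off1","off2","orange"): b=b[b[:,2]>{"off1":40,"off2":26,"orange":40}[k]]
        else: b=b[b[:,2]>(7 if k not in("bolt","nut") else 5)]
        if len(b)<4: print("  ",n,"few",len(b));continue
        r=cv2.minAreaRect(b[:,:2].astype(np.float32)); 
        print("  ",n,len(b),np.round(r[0],1),np.round(r[1],1),round(r[2],1),"z",np.percentile(b[:,2],[10,50,90]).round(1),"mean",b[:,:2].mean(0).round(1))
for n in C:
    P=C[n][1].reshape(-1,3);m=(abs(P[:,0]-480)<60)&(abs(P[:,1]-200)<300)
    print(n,np.nanmedian(P[m,2]))
E
```

```text
dish [625.  -1.   0.] r 625.0
   top 307 [ 6.267e+02 -3.000e-01] [174.5 166.9] 85.7 z [ 7.8 11.7 19.2] mean [619.6 -10.6]
   scene 360 [613.9 -12.7] [144.6 139.7] 19.9 z [ 7.9 13.5 20. ] mean [617.8  -7.6]
wood [630. 259.   0.] r 681.0
   top 878 [635.3 249.6] [257.  254.1] 39.2 z [ 7.7 14.3 40.4] mean [648.9 249.8]
   scene 933 [649.5 238.5] [242.9 224.3] 67.6 z [ 7.9 16.  39. ] mean [654.3 243.8]
tool [ 612. -280.    0.] r 673.0
   top 545 [ 632.4 -275.8] [237.9 286.2] 7.4 z [ 7.6 11.5 22.6] mean [ 619.6 -268.4]
   scene 940 [ 635.4 -279.1] [243.1 179.7] 86.8 z [ 7.7 14.5 22.4] mean [ 624.2 -266.9]
nut [436. -84.  13.] r 444.0
   top 42 [431.1 -84.5] [37.3 43.3] 12.9 z [ 5.5  7.4 16.3] mean [435.4 -82.2]
   scene 58 [436.8 -88. ] [29.5 36. ] 32.2 z [ 5.5 10.6 14.7] mean [435.6 -87.3]
bolt [437. 185.  10.] r 474.0
   top 66 [443.9 187.2] [64.8 60.7] 41.1 z [ 5.9 10.3 17.7] mean [437.8 185.5]
   scene 71 [449.6 178.1] [58.8 61.3] 2.3 z [ 6.8 11.5 15.9] mean [433.7 182.4]
off1 [436. 289.  45.] r 523.0
   top 397 [432.3 291.5] [62.8 94.6] 4.2 z [41.2 45.1 50.9] mean [432.3 291.9]
   sc
[... 606 characters left out ...]
163.2] [86.3 74.6] 67.6 z [13.8 43.9 65.5] mean [ 721.5 -157.7]
roll [ 528. -468.   19.] r 705.0
   top 118 [ 528.  -470.4] [84.  62.7] 44.0 z [ 9.7 16.6 22.3] mean [ 528.9 -469.4]
   scene 262 [ 529.3 -473.4] [58.3 53.7] 4.4 z [10.  16.8 20. ] mean [ 527.1 -474.1]
orange [327.  91.  45.] r 340.0
   top 400 [328.6  90.1] [93.6 63.2] 57.2 z [41.4 44.8 49.5] mean [328.3  89.4]
   scene 484 [329.4  89.7] [102.1  62.1] 56.9 z [42. 45. 48.] mean [327.3  86.9]
red [458. 631.  45.] r 779.0
   top 568 [446.9 633.2] [98.3 92. ] 88.9 z [32.1 43.9 49.1] mean [457.8 631.2]
   scene 493 [456.7 631.1] [106.7  81. ] 85.7 z [16.5 42.1 47.6] mean [453.3 619.7]
top -0.9297012356890946
scene 0.3190552158000628
```

```bash
python3 - <<'E'
from h import *
C={n:camera(n) for n in("top","scene")}
def tile(n,z,x,y,h): 
    t=ortho(C[n],z,x,y,h,264/(2*h))[:264,:264]; t=cv2.resize(t,(264,264)); 
    cv2.line(t,(132,122),(132,142),(255,0,255),1);cv2.line(t,(122,132),(142,132),(255,0,255),1); return t
def mos(sp,f): cv2.imwrite(f,np.vstack([np.hstack([tile(n,*s) for s in sp]) for n in C]))
mos([(13,436,-85,33),(6,438,184,44),(10,425,40,110)],"pics/m1.png")
mos([(18,625,0,88),(20,630,259,132),(20,612,-280,132)],"pics/m2.png")
E
```

```text
(no output)
```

View pics/m1.png

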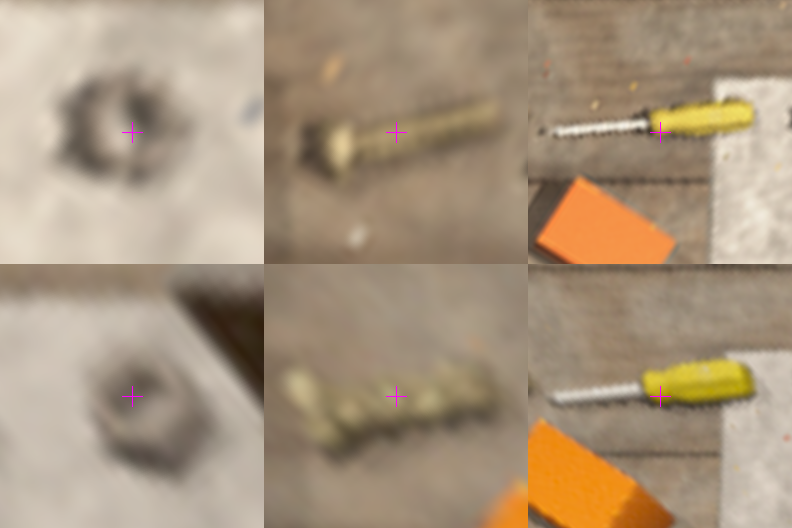

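View pics/m2.png

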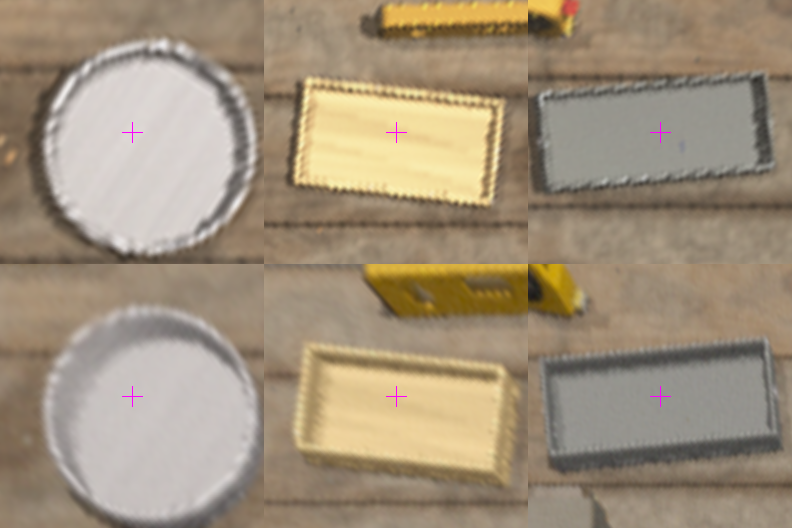

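```bash
cat >> h.py <<'E'
def down(a):
    y=np.array([np.cos(a),np.sin(a),0]);z=np.array([0,0,-1.]);q=R.from_matrix(np.c_[np.cross(y,z),y,z]).as_quat(); return [float(v) for v in q[[3,0,1,2]]]
def best(p,a):
    """closing angle a or a+pi, whichever needs the least wrist travel"""
    o=[]
    for b in(a,a+np.pi):
        q=inverse_kinematics(list(map(float,p)),down(b))
        if q is not None:o.append((abs(np.array(q)-read_joint_pos()).max(),b))
    return min(o)[1] if o else None
E
python3 - <<'E'
from h import *
for n in("top","scene"):
    c,P=cloud(n); Q=P.reshape(-1,3); Q=Q[~np.isnan(Q[:,0])]
    m=(abs(Q[:,0]-380)<200)&(abs(Q[:,1]+170)<130)
    for lo,hi in((25,60),(60,90),(90,130),(130,250)):
        b=Q[m&(Q[:,2]>lo)&(Q[:,2]<hi)]
        if len(b): print(n,lo,len(b),"x",np.percentile(b[:,0],[1,99]).round(),"y",np.percentile(b[:,1],[1,50,99]).round())
    b=Q[m&(Q[:,2]>60)]; d=np.hypot(*(b[:,:2]-[436,-86]).T); print(" nearest nut",b[d.argsort()[:4]].round().tolist()); d=np.hypot(*(b[:,:2]-[435,1]).T); print(" nearest handle",b[d.argsort()[:2]].round().tolist())
    h=cv2.cvtColor(c["color"],cv2.COLOR_BGR2HSV); m=(abs(h[...,0].astype(int)-29)<5)&(h[...,1]>150)&(h[...,2]>90)
    v,u=np.nonzero(m); W=onplane(c,np.c_[u,v],15); k=(abs(W[:,0]-430)<60)&(abs(W[:,1])<80); r=cv2.minAreaRect(W[k,:2].astype(np.float32)); print(" handle",k.sum(),r,W[k].mean(0))
    for q,p in(("nut",(436,-86)),("bolt",(438,182))):
        b=Q[(np.hypot(*(Q[:,:2]-p).T)<(60 if q=="bolt" else 30))&(Q[:,2]>6.5)&(Q[:,2]<22)]; 
        w,V=np.linalg.eigh(np.cov(b[:,:2].T)); print(" ",q,len(b),b.mean(0).round(1),"axis",np.degrees(np.arctan2(V[1,1],V[0,1])).round(),"sheet z",np.nanmedian(Q[(np.hypot(*(Q[:,:2]-[436,-86]).T)<60)][:,2]).round(1))
print(read_tcp_rot(),R.from_quat(np.array(read_tcp_rot())[[1,2,3,0]]).as_matrix().round(2).tolist(), [best((436,-86,60),a) for a in(0,.5,1,1.57,2,2.6)])
E
```

```text
top 25 202 x [201. 558.] y [-216. -195. -162.]
top 60 283 x [184. 363.] y [-268. -225. -197.]
top 90 536 x [182. 435.] y [-267. -224. -183.]
top 130 989 x [219. 414.] y [-282. -229. -182.]
 nearest nut [[390.0, -182.0, 141.0], [388.0, -181.0, 159.0], [392.0, -185.0, 154.0], [389.0, -184.0, 127.0]]
 nearest handle [[388.0, -181.0, 159.0], [390.0, -182.0, 141.0]]
 handle 31 ((439.3301086425781, 4.531147003173828), (15.289738655090332, 70.95112609863281), 3.5075552463531494) [437.34180847   7.17750408  15.        ]
  nut 41 [438.5 -83.8  11.6] axis 99.0 sheet z 0.6
  bolt 67 [438.9 181.6  11.3] axis 69.0 sheet z 0.6
scene 25 476 x [185. 390.] y [-294. -269. -239.]
scene 60 437 x [180. 394.] y [-270. -267. -203.]
scene 90 1130 x [182. 431.] y [-285. -245. -188.]
scene 130 2038 x [218. 390.] y [-285. -241. -185.]
 nearest nut [[392.0, -181.0, 158.0], [383.0, -184.0, 163.0], [378.0, -182.0, 158.0], [383.0, -185.0, 160.0]]
 nearest handle [[392.0, -181.0, 158.0], [378.0, -182.0, 158.0]]
 handle 175 ((432.9147033691406, 4.639213562011719), (29.7032527923584, 87.96041107177734), 4.734084129333496) [432.26988194   3.55350572  15.        ]
  nut 51 [435.6 -86.8  11.5] axis -157.0 sheet z 0.8
  bolt 75 [432.  180.9  12.1] axis 90.0 sheet z 0.8
[2.99597586e-05 2.07372269e-01 9.78262101e-01 5.34194859e-05] [[-0.91, 0.41, 0.0], [0.41, 0.91, 0.0], [-0.0, 0.0, -1.0]] [0, 0.5, 1, 4.711592653589793, 5.141592653589793, 5.741592653589793]
```

```bash
cat >> h.py <<'E'
def pick(x,y,a,tip,f=25,up=120):
    a=best((x,y,up),a); reach([x,y,up],down(a)); movel([x,y,tip+17.],rate=120); grab(f)
    print("opening",read_opening(),"pad",read_gripper_force(),"F",np.round(read_force(),1)); movel([x,y,up],rate=150); print("lifted",read_opening(),read_time_s()); return a
def place(x,y,a,tip,up=120,near=40,stop=None):
    a=best((x,y,up),a); reach([x,y,up],down(a)); movel([x,y,tip+17.+near],rate=150); hit=movel([x,y,tip+17.],rate=50,stop_force=stop); print("hit",hit,np.round(read_tcp_pos(),1))
    open_jaws(); movel([x,y,up],rate=150); print("placed",read_opening(),read_time_s())
def shot(f,x,y,h,z=5):
    t=[]
    for n in("top","scene"): t.append(ortho(camera(n),z,x,y,h,390/(2*h)))
    cv2.imwrite(f,np.hstack([cv2.resize(i,(390,390)) for i in t]))
E
python3 - <<'E'
from h import *
open_jaws()
pick(436.5,-85.5,0.,4)
place(614.,-50.,0.,21,near=20)
E
```

```text
opening 23.240889240693363 pad 24.999863226597654 F [ 0.5  0.5 -0.2]
lifted 23.116318552994137 7.7583
hit False [613.8 -49.9  37.5]
placed 94.12964485356952 11.4833
```

```bash
python3 - <<'E'
from h import *
pick(437.,181.,0.2,3)
shot("pics/d1.png",614,-12,80)
E
```

```text
opening 10.61237065248136 pad 24.987299144268036 F [-1.1  0.1  0.8]
lifted 10.957513137968176 15.6417
```

View pics/d1.png

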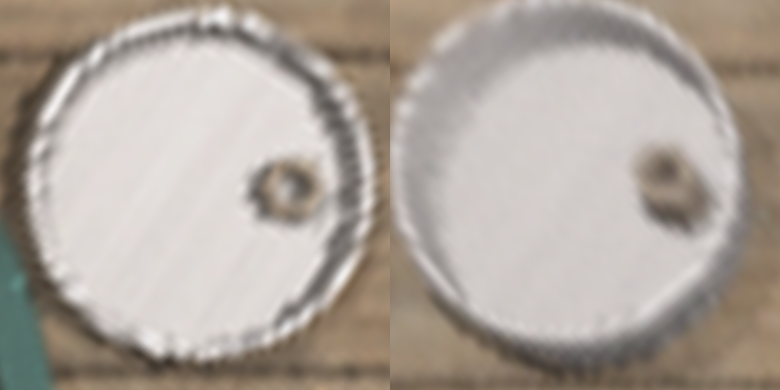

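```bash
python3 - <<'E'
from h import *
place(615.,0.,0.,6.5,near=30,stop=15)
print(np.round(read_force(),1))
pick(432.,290.,.055,18,f=40,up=150)
shot("pics/d2.png",614,-12,80)
E
```

```text
hit False [614.9  -0.   23.1]
placed 94.15954054815906 20.1917
[-0.9 -0.4 -0.8]
opening 61.434849082942364 pad 39.9753999710083 F [0.3 0.  0.1]
lifted 61.6108688809731 24.1167
```

View pics/d2.png

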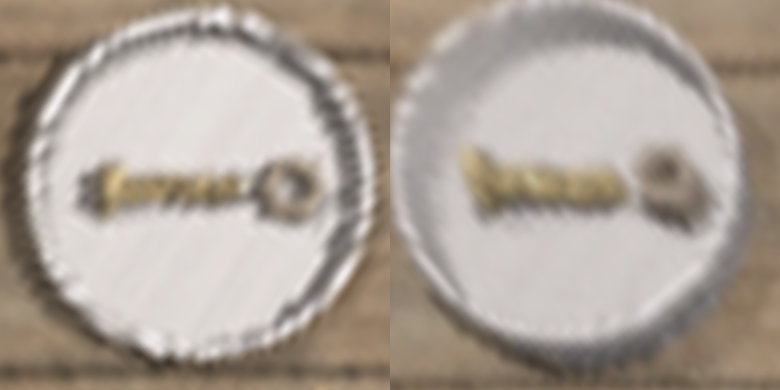

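```bash
python3 - <<'E'
from h import *
place(616.,216.7,-.1,23.5,up=150,near=30,stop=15)
pick(455.3,420.,.51,18,f=20,up=150)
place(625.8,314.2,-.1,23.5,up=150,near=30,stop=15)
pick(434.5,5.5,.085,9,f=40,up=200)
shot("pics/d3.png",620,256,130,20)
E
```

```text
hit False [615.6 216.6  40.2]
placed 93.39619220713975 28.025
opening 44.89813922189449 pad 19.997537434101105 F [-0.1 -0.2  0.8]
lifted 44.83606556955474 31.875
hit False [625.7 314.1  39.9]
placed 94.21630306630408 35.9
opening 24.72330440531843 pad 39.98982505872846 F [ 0.8 -0.5  0.4]
lifted 24.701028765005262 41.2667
```

View pics/d3.png

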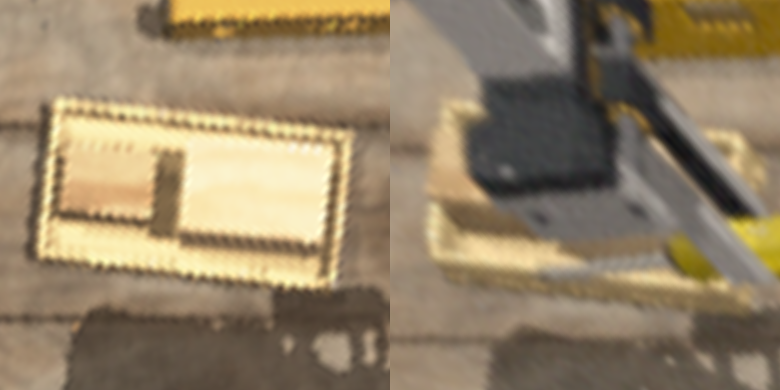

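```bash
python3 - <<'E'
from h import *
a=best((590,-60,200),.09); reach([590.,-60.,200.],down(a))
place(616.2,-320.3,.097,21.5,up=160,near=20)
a=best((590,-60,200),.09); reach([590.,-60.,200.],down(a)); reach([400.,0.,300.],down(a))
t=[ortho(camera("top"),10,612,-278,130,1.5),ortho(camera("scene"),10,612,-278,130,1.5)]
q=inverse_kinematics([300.,0.,350.],down(a)); print(q)
cv2.imwrite("pics/d4.png",np.hstack(t))
E
```

```text
hit False [ 615.9 -320.2   37.9]
placed 93.9708912854205 46.5833
[-1.89804253e-01 -4.58647240e-01  1.57596440e+00 -4.44089210e-16
  2.02427549e+00 -2.79804253e-01]
```

View pics/d4.png

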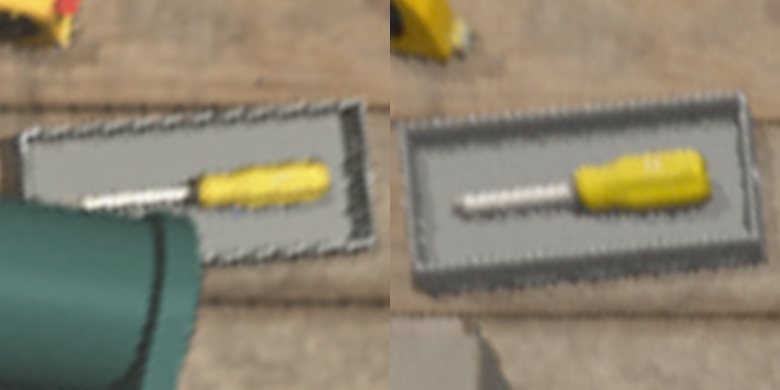

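Screwdriver lies lengthwise on the floor, clear of all walls. Now I'll clear the arm and check everything by depth and picture.

```bash
python3 - <<'E'
from h import *
reach([330.,-60.,330.],read_tcp_rot())
C={n:cloud(n) for n in("top","scene")}
S=dict(off1=(616,217,40,35),off2=(626,314,26,28),nut=(615,-50,10,12),bolt=(615,0,10,20),handle=(616,-320,18,12),tape=(723,-147,55,60),roll=(528,-471,10,45))
for k,(x,y,z,r) in S.items():
    for n in C:
        P=C[n][1].reshape(-1,3); b=P[(np.hypot(*(P[:,:2]-[x,y]).T)<r+25)&(P[:,2]>z)]
        print(k,n,len(b),b.mean(0).round(1) if len(b) else"",np.percentile(b[:,2],[10,50,90]).round(1) if len(b) else"",np.round(cv2.minAreaRect(b[:,:2].astype(np.float32))[1],0) if len(b)>3 else"")
t=[cv2.resize(ortho(C[n][0],20,640,0,390,1),(780//2*1,390)) for n in C]; 
w=cv2.resize(ortho(C["scene"][0],20,620,256,130,1.5),(390,390)); w2=cv2.resize(ortho(C["scene"][0],5,614,-12,130,1.5),(390,390))
cv2.imwrite("pics/d5.png",np.hstack([w,w2])); print(read_time_s())
E
```

```text
off1 top 428 [613.4 219.2  49.2] [44.  49.  54.7] [94. 65.]
off1 scene 291 [611.1 204.8  49.4] [44.9 50.  53.4] [86. 68.]
off2 top 205 [623.3 312.4  35.1] [29.2 34.4 40.8] [82. 92.]
off2 scene 19 [600.8 308.5  31.9] [27.7 32.2 35.4] [ 9. 51.]
nut top 60 [613.8 -55.3  15.7] [10.5 15.  20.7] [67. 61.]
nut scene 74 [611.8 -53.9  15. ] [11.2 15.  18.5] [51. 70.]
bolt top 67 [611.8   1.2  15.5] [10.4 14.3 22.7] [71. 80.]
bolt scene 63 [611.2  -2.3  15.7] [11.7 15.4 20.7] [16. 73.]
handle top 99 [ 614.  -321.3   25.4] [19.9 24.2 31.9] [26. 72.]
handle scene 164 [ 610.9 -322.7   24.9] [19.6 25.3 29.8] [25. 72.]
tape top 281 [ 767.8 -152.6  103.7] [ 57.3  64.1 289. ] [109.  97.]
tape scene 393 [ 767.9 -158.5  112.4] [ 56.9  64.7 293.2] [109.  97.]
roll top 148 [ 512.8 -474.3   18.4] [11.8 18.3 24.9] [55. 97.]
roll scene 309 [ 514.6 -477.2   18.3] [13.1 18.1 23.9] [99. 54.]
49.1833
```

View pics/d5.png

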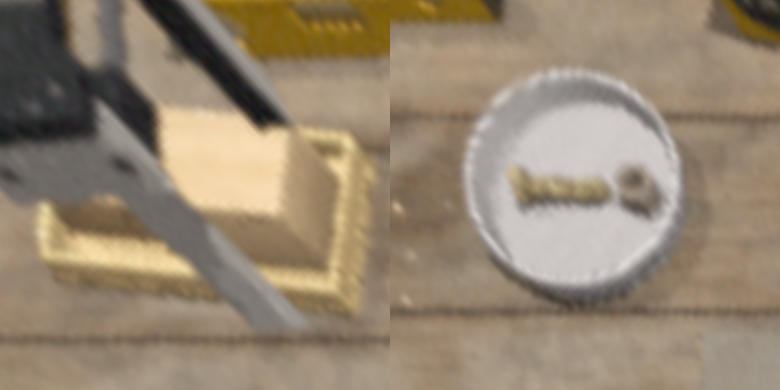

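```bash
python3 - <<'E'
from h import *
a=-.1
reach([300.,-250.,420.],read_tcp_rot()) if inverse_kinematics([300.,-250.,420.],read_tcp_rot()) is not None else None
for n in("top","scene"):
    P=cloud(n)[1].reshape(-1,3); L=(P[:,:2]-[620,256.5])@np.array([[np.cos(a),-np.sin(a)],[np.sin(a),np.cos(a)]])
    for nm,lo,hi,z in(("off1",-100,15,40),("off2",20,105,26)):
        m=(abs(L[:,0])<45)&(L[:,1]>lo)&(L[:,1]<hi)&(P[:,2]>z); 
        if m.sum()<9: print("few");continue
        c=np.linalg.lstsq(np.c_[L[m],np.ones(m.sum())],P[m,2],rcond=None)[0]
        print(n,nm,m.sum(),"ext",np.percentile(L[m],[2,98],axis=0).round(1).tolist(),"tilt",c.round(3))
print(np.round(read_force(),1),read_time_s())
E
```

```text
top off1 427 ext [[-32.7, -83.3], [27.7, 7.0]] tilt [ 3.0000e-03 -4.0000e-03  4.8859e+01]
top off2 200 ext [[-25.1, 29.7], [20.1, 88.6]] tilt [ 2.2000e-02 -4.8000e-02  3.6504e+01]
scene off1 378 ext [[-33.5, -89.5], [29.1, 5.4]] tilt [1.0000e-02 2.1000e-02 5.0225e+01]
scene off2 160 ext [[-24.8, 25.8], [22.4, 88.5]] tilt [ 2.4000e-02 -2.1000e-02  3.5587e+01]
[-0.1  0.5  0.2] 50.1417
```

```bash
python3 -c "
from rig import *
print(sign_off())"
```

```text
the job is handed in; nothing more can be done
None
```

The job is handed in at about 50 s: the nut and bolt are in the dish, both pine offcuts in the plywood tray and the screwdriver lengthwise in the tool tray, all lying flat and let go in the last pictures and depth readings, and I never went near the tape measure or tape roll.

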